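Press a dowel home with bench-mounted locking pliers, then release them

TASK

Gently slide the aluminium block along its guides until it is fully home against the stop in the throat of the bench-mounted locking pliers. Squeeze the two handles together until they snap over centre and stay locked by themselves when you let go, which presses the block's steel dowel fully in; then pull the release lever (not the handle) so that the pliers spring wide open, and leave the block seated in the guides. Be gentle: push the block with no more than 40 N, squeeze with no more than 50 N a finger, and leave the other things on the bench alone.

Things in the scene. Friction and masses are not known exactly. Their poses are not given: they have to be found in the camera images.
- press: Level locking pliers of plain steel, bolted to the bench on a dark plate, 225 x 88 x 10 mm. Origin on the bench (z = 0), x towards the jaws, y towards the fixed handle, z up: the 'press frame' used below, in mm. Plate x -105..120, y -44..44. Upright pivots: moving handle (0, 10.5), release lever (-95, 21). Two low guides for the block, tops at z 20, run x 20..120 with faces at y = 16 and -16.
- fixed_pad (a point): Squeeze point on the OUTER (+y) face of the fixed handle, at (-80, 36, 42) in the press frame. The fixed handle is a straight steel bar, x -100..4, y 27..36, z 27..57, rigid.
- stop (a point): Middle of the stop face in the throat, at (20, 0, 27) in the press frame, facing +x; z 10..50. The block's front end must rest on it.
- jaw_face (a point): Middle of the moving jaw's face, at about (40, 33, 34) in the press frame when open; the jaw is one piece with the moving handle and swings 16 mm towards -y as the handles close, ends square to the block and presses the dowel. Jaw face 30 mm long, z 23..45, jaw 22 mm deep. Opposite, the fixed jaw's face is at y = -16, x 18..70, z 10..45.
- handle_pad (a point): Squeeze point on the OUTER (-y) face of the moving handle: a sleeved steel bar 100 long, 9 thick, 30 tall (z 27..57), tail towards -x. Open it stands off at 0.36 rad, this point at about (-73, -22, 42) in the press frame; locked it is parallel to the fixed handle, this point at (-80, 6): 58 mm over both handles become 30 mm. Only this handle moves, so the squeeze ends centred on y = 21.
- handle (a joint): Turn of the moving handle, rad: 0 wide open, grows as it is squeezed; 0.30 is the centre, about 0.355 locked on the block. A spring strut pushes it open below the centre and holds it shut beyond. The squeeze needed at the pad is about 10 to 16 N and drops off past the centre; only the last 4 mm at the pad lie beyond the centre.
- lever (a joint): Turn of the release lever, rad: 0 at rest, at most 0.45, grows as its tab is pulled towards +y of the press. With the handles locked its heel meets the moving handle at 0.02, and by 0.25 to 0.3 (16 to 20 mm at the tab, 2 to 5 N) it has thrown it back past the centre, so that it springs open. It springs back when let go.
- lever_tab (a point): Middle of the -y face of the upright tab at the tail end of the release lever, a thin bar between the handles that sticks out 55 mm beyond their tails. Tab 18 (x) x 8 (y) x 44 (z) mm, z 27..71, centred at (-160, 21) in the press frame at rest. Pull it towards +y of the press, the side of the fixed handle; the space there is free.
- block: Locator block to be seated: plain aluminium, 50 (x) x 30 (y) x 35 (z) mm, 0.1 to 0.25 kg, standing between the low guides with 1 mm play each side. Origin at the centre of its underside (10 mm above the bench), axes parallel to the press's. It starts 15 to 35 mm short of home; fully home its origin is at x = 45 in the press frame.
- block_rear (a point): Centre of the block's +x end face (25 mm from its origin, 17.5 mm above its underside): push here towards -x of the press.
- pin (a joint): How far the steel dowel stands out beyond fully in, m: starts at 0.005 to 0.008; 0 is fully in (its head is then still 4 mm proud). Dowel 10 mm in diameter, in the middle of the block's +y face, 19 mm above its underside, axis along y. A tight fit: it takes about 6 to 8 N and stays where it is left.
- nut: Bystander: dark steel hexagonal collet nut, 34 mm across, 22 high, beside the fixed jaw. Origin under its centre.
- spare: Bystander: spare aluminium block of the same size without a dowel, standing on the bench beside the base plate. Origin under its centre.
- brush: Bystander: orange bench brush, 130 x 45 x 68 mm. Origin under its centre.
- wrench: Bystander: steel wrench lying on the bench. Origin under its middle.
- bottle: Bystander: white plastic bottle, 60 mm diameter, 160 high. Origin under its centre.
Mind the look-alikes: they are no part of the job. Leave any red look-alike of the block alone.

How it is judged:
On the way, in this order (a step that is already met when the one before it is completed fails the run):
1. the block is fully home against the stop (within 2 mm), its dowel still standing out (x of block in the frame of press below 0.047 m and value of joint pin above 0.004 m), for 0.2 s.
2. the handles are locked over centre by themselves (fingers off the pliers) with the block home and the dowel pressed in to 1 mm (x of block in the frame of press below 0.049 m and value of joint handle above 0.335 rad and value of joint pin below 0.001 m and contact force between the fingers and press below 0.5 N), for 0.3 s.
3. the release lever is being pulled while the handles are still locked (value of joint lever above 0.04 rad and value of joint handle above 0.3 rad and contact force between the fingers and press above 0.3 N).
4. the handles have sprung open (value of joint handle below 0.05 rad), for 0.2 s.
At the end, for the whole second after the job is handed in: The block sits flat and still in its guides, home against the stop within 4 mm, its dowel pressed in to within 1 mm of fully in; the handles stand wide open (within 0.05 rad) and the release lever is back at rest (within 0.03 rad) (x of block in the frame of press between 0.043 and 0.049 m and y of block in the frame of press between -0.003 and 0.003 m and z of block in the frame of press below 0.013 m and angle between block's own z axis and vertical below 0.06 rad and linear speed of block below 0.02 m/s and value of joint pin below 0.001 m and value of joint handle below 0.05 rad and value of joint lever below 0.03 rad); the robot touches nothing.
It fails at once if the fingers bear on the pliers with more than 110 N, both fingers added up (contact force between the fingers and press above 110 N).
It fails at once if the fingers bear on the block with more than 40 N (contact force between the fingers and block above 40 N).
It fails at once if a bystander is moved by more than 20 mm (distance of any of nut, spare, brush, wrench, bottle from where it was at the start of the episode above 0.02 m).
It also fails if it takes over 58 s, if anything falls off the work surface, if the arm or the gripper's body presses on something with over 40 N, if the wrist force passes 120 N, or if a joint passes its speed limit or range.

ROBOT

A 7-joint arm with a two-finger parallel gripper is mounted at the origin on the work surface. World frame = base frame: x ahead of the robot, y to its left, z up, the work surface at z = 0. Lengths are in m, angles in rad, forces in N, time in s.
With the tool pointing down it reaches from about 0.4 to 0.85 m from the base axis. Payload 4.5 kg.
Tool frame: the origin (TCP) lies midway between the tips of the shut fingers; the grasp point (between the pads) lies 19 mm behind it (r.hold_point_z is the distance from the TCP to the grasp point, in m); z points along the fingers, y is the direction in which the jaws open and shut (so a half turn about z gives the same grasp; the last joint's range is limited). The gripper opens to 88 mm and grips with 3 to 60 N. Pads are 18 mm wide; open, the fingers measure 123 mm over their backs; the gripper's body (75 mm by 187 mm) begins 45 mm behind the grasp point.
Start: joints at [1.265, 0.689, -0.195, 1.565, 0.157, 0.902, -0.215], TCP at [0.208, -0.589, 0.216] pointing down, gripper open.
Joint ranges: [-3.01, 3.01], [-0.46, 2.08], [-1.47, 1.51], [0.13, 2.56], [-1, 4.14], [0.04, 2.09], [-2.66, 2.66]. Speed limits (rad/s): [2.57, 2.57, 3.14, 3.14, 3.14, 3.14, 3.14].

INTERFACE

Orientations are given as a unit quaternion [x, y, z, w].
In Python, from plant import r gives the robot as it stands. The module is installed in compiled form; this text tells all that it offers.
- The arm moves only by the tool move_arm, never from a script. Its arguments are lists of equal length, an entry for each row: "turn": the turn, a rotation vector about the tool's x, y, z in units of 2 pi rad (1.0 is 2 pi rad), a list of three; "dp": the shift along the tool's x, y, z in units of 2.5 cm (1.0 is 2.5 cm), a list of three; "jaw": the closure, from -1 (fully open) to 1 (shut), so that 0 is half open. In form: {"turn": [[wx, wy, wz], ...], "dp": [[x, y, z], ...], "jaw": [jaw, ...]}. A call has 1 to 10 rows; each row shifts and turns the commanded pose from where the row before left it, along the tool's axes as they then stand; what a row does not reach is not made up. A row lasts 1/12 s, in which the tool goes at most 41.7 mm and 7.16 degrees, less where a joint would pass 70% of its speed; a pose out of reach is approached as far as the arm can. A call with a number of a shift or a turn outside -1 to 1 is refused whole. A call with a gripper value outside its range is refused whole. The fingers move at their own pace and stop on an object; "newtons" is the grip in N (left out, the last holds). Time passes only in rows, so rows that do not move let the fingers close. It gives the time, the measured TCP pose, the force and the opening at its end, in the units of the state.
- r.get_state(): the state, without advancing time (a new reading comes with each control period).
- r.snapshot(name): name is "scene" or "side" or "wrist"; returns a dict with "frame" (384x512x3 uint8, blue, green, red), "mtx" (3x3 intrinsics, pixels), "k1" (the pictures are not rectified: a ray, as slopes to the right and down, at radius r is drawn at 1 + k1 r^2 times it, then the intrinsics apply), "origin" and "orientation" of the camera in the world; the wrist camera has in their place "tool_from_camera" (4x4, takes a point from camera to tool coordinates, whose origin is the TCP and whose axes are the flange's). Camera axes: x right, y up, looking along -z (the intrinsics and any distortion apply to the point x, -y, -z); pixel columns grow to the right and rows downward; lengths in m; the calibration is good to about 2 mm. A picture is of the moment at which its call begins: read the wrist's pose just before it. There is no depth.
- r.finish_job(): hands the job in, once; it reports no verdict.
The state is a dict: "clock": time; "q": joint angles; "qd": joint speeds; "joint_torque": joint torques, N m; "tool_pos": TCP position; "eef_rot": TCP orientation; "contact_force": force on the tool from outside, world axes, zero at the start; "moment": the same for the moment, N m; "opening": opening from 0.0 (shut) to 1.0 (fully open).
Only numpy, scipy, OpenCV 4.12 (cv2) and the standard library are available. Lean on these libraries where they do the work, as an engineer would, in place of code of your own. Each camera call takes 0.05 s, during which the arm holds its last target.

## Working session

There is one attempt and no reset: what is moved stays moved. The work goes in short steps, Python scripts to look and compute and a tool call to move; the robot and the scene stay as the last step left them, time stands still between calls to the robot, and variables do not carry over. Pictures are saved under pics/ and viewed, and the job is handed in when it is done.

Besides the shell and the picture viewer there is one more tool, called after "Emit:" as name(argument=value, ...) on one line, values as JSON. move_arm: Moves the arm, as the interface text tells. Shifts and turns lie within -1 to 1; 1 stands for 2.5 cm of shift or 2 pi rad of turn. Its arguments: {"type":"object","properties":{"turn":{"type":"array","items":{"type":"array","items":{"type":"number","minimum":-1,"maximum":1}}},"dp":{"type":"array","items":{"type":"array","items":{"type":"number","minimum":-1,"maximum":1}}},"jaw":{"type":"array","items":{"type":"number"}},"newtons":{"type":"number"}},"required":["turn","dp","jaw"]}

```bash
mkdir -p pics; ls
cat > h.py <<'E'
import numpy as np, cv2
from scipy.spatial.transform import Rotation as R
from plant import r
def snap(name,fn):
    st=r.get_state(); s=r.snapshot(name); cv2.imwrite('pics/'+fn,s['frame'])
    np.savez('pics/'+fn[:-4]+'.npz',**{k:np.array(v) for k,v in s.items()},tp=st['tool_pos'],tr=st['eef_rot'])
    return s
E
python3 - <<'E'
from h import *
print(r.get_state(), r.hold_point_z)
for n in ['scene','side','wrist']:
    s=snap(n,n+'0.png'); print({k:v for k,v in s.items() if k!='frame'})
print(r.get_state()['clock'])
E
```

```text
pics
{'clock': 0.0, 'q': array([ 1.26480599,  0.68996907, -0.19450597,  1.56632174,  0.15730605,
        0.90253708, -0.21512799]), 'qd': array([ 4.82596071e-05, -2.16364337e-04,  8.90900076e-04, -1.87269993e-03,
        1.17823647e-04, -5.81583703e-04,  2.04735231e-03]), 'joint_torque': array([-1.53562643e-03, -5.27559078e+01, -1.26707554e+00, -1.53434622e+01,
       -5.26380027e-02,  6.58950390e-03,  1.75427722e-04]), 'tool_pos': array([ 0.20802342, -0.58865037,  0.21552514]), 'eef_rot': array([ 9.85597747e-01,  1.69104206e-01, -2.29143950e-04, -8.92710716e-04]), 'contact_force': array([0.33282947, 0.16432161, 0.53547427]), 'moment': array([-0.03707704,  0.01612602,  0.02318491]), 'opening': 0.9995229388165469} 0.0187
{'mtx': array([[381.50198065,   0.        , 252.21028882],
       [  0.        , 381.50198065, 191.2647636 ],
       [  0.        ,   0.        ,   1.        ]]), 'k1': 0.043692643006560776, 'origin': array([1.22224701, 0.01798023, 0.78320039]), 'orientation': array([0.24029775, 0.28090558, 0.72044141, 0.58678209])}
{'mtx': array([[455.75136981,   0.        , 253.41307356],
       [  0.        , 455.75136981, 183.92070051],
       [  0.        ,   0.        ,   1.        ]]), 'k1': -0.15712826522706838, 'origin': array([-0.03849505,  0.7428208 ,  0.78762961]), 'orientation': array([-0.1338502 ,  0.44085207,  0.84543628, -0.27013157])}
{'mtx': array([[271.74994769,   0.        , 257.90192868],
       [  0.        , 271.74994769, 191.08376188],
       [  0.        ,   0.        ,   1.        ]]), 'k1': -0.008490444732562438, 'tool_from_camera': array([[-5.52767991e-04,  9.58948186e-01,  2.83580801e-01,
         7.19074797e-02],
       [ 9.99999679e-01,  3.65729041e-04,  7.12504557e-04,
         8.39122432e-04],
       [ 5.79541218e-04,  2.83581104e-01, -9.58948081e-01,
        -1.68661764e-01],
       [ 0.00000000e+00,  0.00000000e+00,  0.00000000e+00,
         1.00000000e+00]])}
0.15
```

View pics/scene0.png

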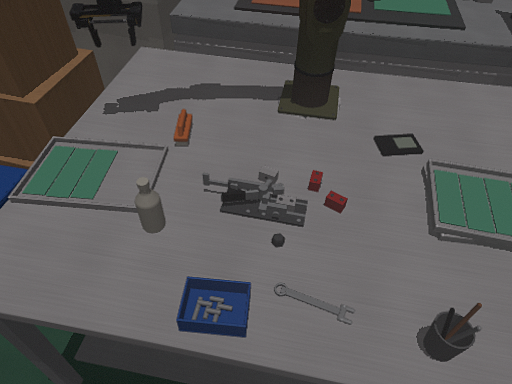

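View pics/side0.png

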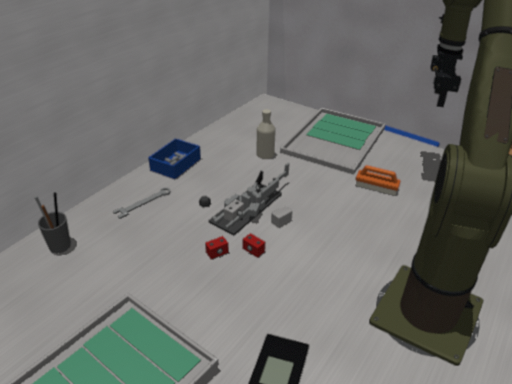

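View pics/wrist0.png

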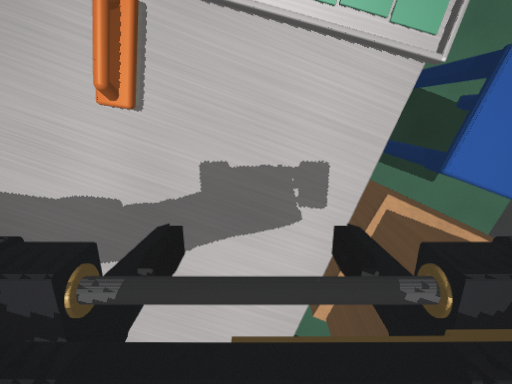

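The scene picture shows the press at about (262,197), with its lever tab at (206,180). The red look-alikes are at (316,181) and (336,201), the nut at (278,240), and the bottle at (150,205). I'll enlarge the press next.

Run:
```python
import cv2
a=cv2.imread('pics/scene0.png')[160:255,195:355]; cv2.imwrite('pics/sc0z.png',cv2.resize(a,None,fx=5,fy=5,interpolation=cv2.INTER_CUBIC))
a=cv2.imread('pics/side0.png')[155:265,190:310]; cv2.imwrite('pics/sd0z.png',cv2.resize(a,None,fx=5,fy=5,interpolation=cv2.INTER_CUBIC))
```

```text
(no output)
```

View pics/sc0z.png

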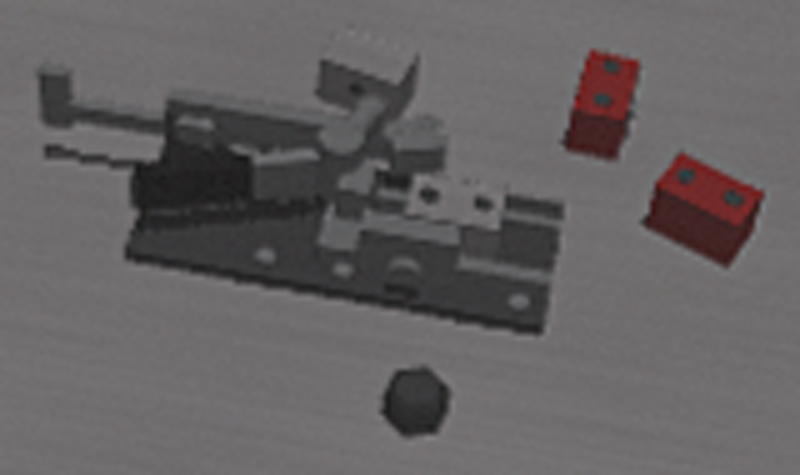

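View pics/sd0z.png

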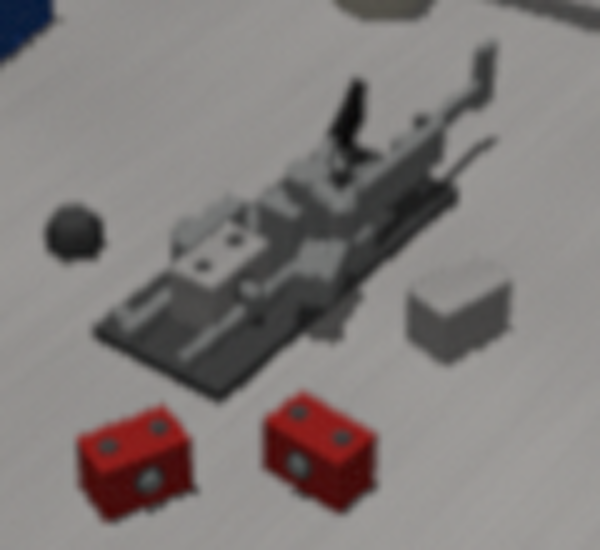

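```bash
cat >> h.py <<'E'
def ray(fn,u,v):
    d=np.load('pics/'+fn+'.npz'); K=d['mtx']; k=float(d['k1'])
    m=np.array([(u-K[0,2])/K[0,0],(v-K[1,2])/K[1,1]]); p=m.copy()
    for _ in range(30): p=m/(1+k*(p@p))
    c=np.array([p[0],-p[1],-1.])
    if 'origin' in d: o=d['origin']; Rm=R.from_quat(d['orientation']).as_matrix()
    else:
        T=d['tool_from_camera']; Rt=R.from_quat(d['tr']).as_matrix()
        o=d['tp']+Rt@T[:3,3]; Rm=Rt@T[:3,:3]
    return o,Rm@c
def onz(fn,u,v,z):
    o,d=ray(fn,u,v); return o+d*(z-o[2])/d[2]
def proj(fn,P):
    d=np.load('pics/'+fn+'.npz'); K=d['mtx']; k=float(d['k1'])
    if 'origin' in d: o=d['origin']; Rm=R.from_quat(d['orientation']).as_matrix()
    else:
        T=d['tool_from_camera']; Rt=R.from_quat(d['tr']).as_matrix()
        o=d['tp']+Rt@T[:3,3]; Rm=Rt@T[:3,:3]
    c=Rm.T@(np.asarray(P)-o); p=np.array([c[0],-c[1]])/-c[2]; p=p*(1+k*(p@p))
    return K[:2,:2]@p+K[:2,2]
E
python3 - <<'E'
from h import *
for n,l in {'scene0':[(126,250),(545,325),(563,215)], 'side0':[(95,328),(220,398),(458,195)]}.items():
    for u,v in l:
        off=(195,160) if n=='scene0' else (190,155)
        print(n,onz(n,off[0]+u/5-.4,off[1]+v/5-.4,.010))
print('tab',onz('scene0',195+54/5,160+66/5,.071),onz('side0',190+487/5,155+45/5,.071))
E
```

```text
scene0 [ 0.5871719  -0.18381038  0.01      ]
scene0 [0.5911475  0.04023984 0.01      ]
scene0 [0.51308338 0.04186576 0.01      ]
side0 [0.58919182 0.04100696 0.01      ]
side0 [0.50143148 0.04662362 0.01      ]
side0 [ 0.49651522 -0.17423382  0.01      ]
tab [ 0.52079972 -0.23694221  0.071     ] [ 0.51777861 -0.23661581  0.071     ]
```

Run:
```python
from h import *
print('bottle',onz('scene0',152,229,0.0),onz('side0',265,157,0),'spare',onz('side0',190+455/5,155+350/5,0),'nut',onz('scene0',278,246,0),'brush',onz('side0',378,188,0), onz('scene0',183,140,0))
tp=np.array([.20802,-.58865,.2155]); g=np.array([.544,-.12,.25])
Rt=R.from_quat(r.get_state()['eef_rot'])
x=Rt.as_matrix()[:,0]; print(np.degrees(np.arctan2(x[1],x[0])))
p=tp
# 24 rows: first 10 w/ turn
for i in range(24):
    tgt=tp+(g-tp)*(i+1)/24
    print(i,np.round(Rt.inv().apply(tgt-p)/.025,2)); p=tgt
    if i<10: Rt=Rt*R.from_rotvec([0,0,-.0193*2*np.pi])
x=Rt.as_matrix()[:,0]; print(np.degrees(np.arctan2(x[1],x[0])))
```

```text
bottle [ 0.67844708 -0.33921458  0.        ] [ 0.65476011 -0.326484    0.        ] spare [ 4.28174293e-01 -6.58787313e-02  1.11022302e-16] nut [ 0.66402218 -0.01484115  0.        ] brush [ 0.28089261 -0.38228122  0.        ] [ 0.318568   -0.37608622  0.        ]
19.47287777016571
0 [ 0.79 -0.55 -0.06]
1 [ 0.85 -0.45 -0.06]
2 [ 0.9  -0.34 -0.06]
3 [ 0.93 -0.23 -0.06]
4 [ 0.95 -0.12 -0.06]
5 [ 0.96 -0.   -0.06]
6 [ 0.95  0.11 -0.06]
7 [ 0.93  0.23 -0.06]
8 [ 0.9   0.34 -0.06]
9 [ 0.85  0.45 -0.06]
10 [ 0.79  0.55 -0.06]
11 [ 0.79  0.55 -0.06]
12 [ 0.79  0.55 -0.06]
13 [ 0.79  0.55 -0.06]
14 [ 0.79  0.55 -0.06]
15 [ 0.79  0.55 -0.06]
16 [ 0.79  0.55 -0.06]
17 [ 0.79  0.55 -0.06]
18 [ 0.79  0.55 -0.06]
19 [ 0.79  0.55 -0.06]
20 [ 0.79  0.55 -0.06]
21 [ 0.79  0.55 -0.06]
22 [ 0.79  0.55 -0.06]
23 [ 0.79  0.55 -0.06]
88.95285298541796
```

Emit:
move_arm(turn=[[0,0,-0.0193],[0,0,-0.0193],[0,0,-0.0193],[0,0,-0.0193],[0,0,-0.0193],[0,0,-0.0193],[0,0,-0.0193],[0,0,-0.0193],[0,0,-0.0193],[0,0,-0.0193]], dp=[[0.79,-0.55,-0.06],[0.85,-0.45,-0.06],[0.9,-0.34,-0.06],[0.93,-0.23,-0.06],[0.95,-0.12,-0.06],[0.96,0,-0.06],[0.95,0.11,-0.06],[0.93,0.23,-0.06],[0.9,0.34,-0.06],[0.85,0.45,-0.06]], jaw=[-1,-1,-1,-1,-1,-1,-1,-1,-1,-1])

```text
clock: 0.98
tool_pos: [0.3488, -0.3934, 0.2313]
eef_rot: [0.712, 0.703, -0.0, -0.0]
contact_force: [0.2, -0.6, -0.1]
opening: 1.001
```

Emit:
move_arm(turn=[[0,0,0],[0,0,0],[0,0,0],[0,0,0],[0,0,0],[0,0,0],[0,0,0],[0,0,0],[0,0,0],[0,0,0]], dp=[[0.79,0.55,-0.06],[0.79,0.55,-0.06],[0.79,0.55,-0.06],[0.79,0.55,-0.06],[0.79,0.55,-0.06],[0.79,0.55,-0.06],[0.79,0.55,-0.06],[0.79,0.55,-0.06],[0.79,0.55,-0.06],[0.79,0.55,-0.06]], jaw=[-1,-1,-1,-1,-1,-1,-1,-1,-1,-1])

```text
clock: 1.82
tool_pos: [0.4899, -0.1985, 0.2462]
eef_rot: [0.714, 0.701, -0.0, -0.0]
contact_force: [0.3, 0.5, -1.2]
opening: 1.0
```

Emit:
move_arm(turn=[[0,0,0],[0,0,0],[0,0,0],[0,0,0],[0,0,0],[0,0,0]], dp=[[0.78,0.52,-0.06],[0.78,0.52,-0.06],[0.78,0.52,-0.06],[0.78,0.52,-0.06],[0,0,0],[0,0,0]], jaw=[-1,-1,-1,-1,-1,-1])

```text
clock: 2.32
tool_pos: [0.5434, -0.121, 0.2522]
eef_rot: [0.713, 0.702, 0.0, -0.0]
contact_force: [-0.6, 0.0, 0.2]
opening: 1.002
```

Run:
```python
from h import *
snap('wrist','wrist1.png'); st=r.get_state(); print(st['tool_pos'],st['eef_rot'],st['q'],st['qd'])
cv2.imwrite('pics/w1z.png',cv2.resize(cv2.imread('pics/wrist1.png')[0:384,100:420],None,fx=1.56,fy=1.56,interpolation=cv2.INTER_CUBIC))
```

```text
[ 0.5425434  -0.12262061  0.25197863] [ 7.13341903e-01  7.00815911e-01 -5.99066091e-04 -1.71334089e-04] [ 0.45530264  0.59056317 -0.52586745  1.72053511  0.35739188  0.92834289
 -0.23205655] [ 2.80233978e-02 -3.89184697e-03  2.07364480e-02  1.22846941e-02
  2.48422458e-03  2.27805119e-03  3.05239708e-05]
```

View pics/wrist1.png

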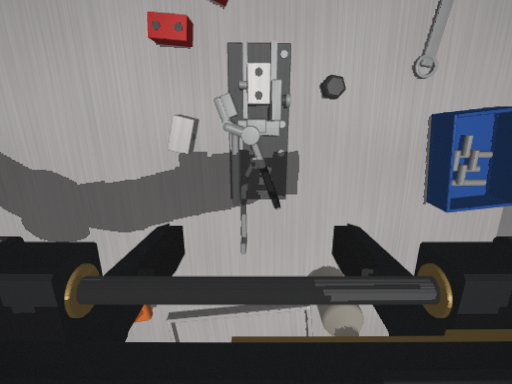

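The wrist view shows the whole press. The plate spans about (228,43) to (297,197), the block top is at (260,84), and the tab is at (243,248). I'll zoom in to get accurate corners.

Run:
```python
from h import *
a=cv2.imread('pics/wrist1.png')
a=cv2.convertScaleAbs(a,alpha=1.5)
cv2.imwrite('pics/w1a.png',cv2.resize(a[30:145,200:320],None,fx=5,fy=5,interpolation=cv2.INTER_CUBIC))
cv2.imwrite('pics/w1b.png',cv2.resize(a[140:260,200:320],None,fx=5,fy=5,interpolation=cv2.INTER_CUBIC))
```

```text
(no output)
```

View pics/w1a.png

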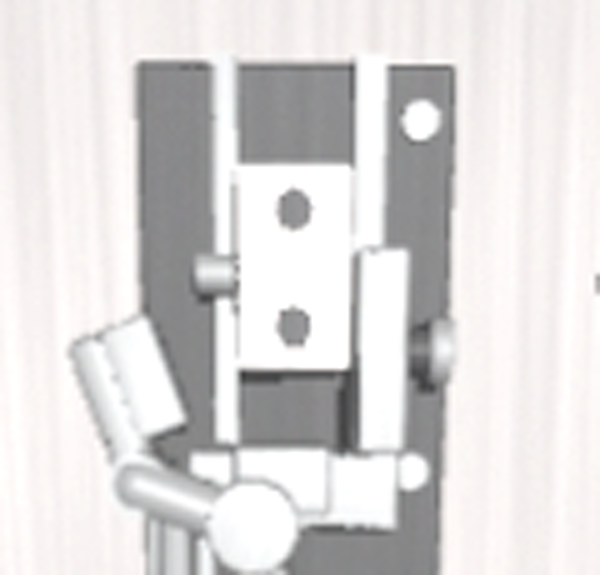

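View pics/w1b.png

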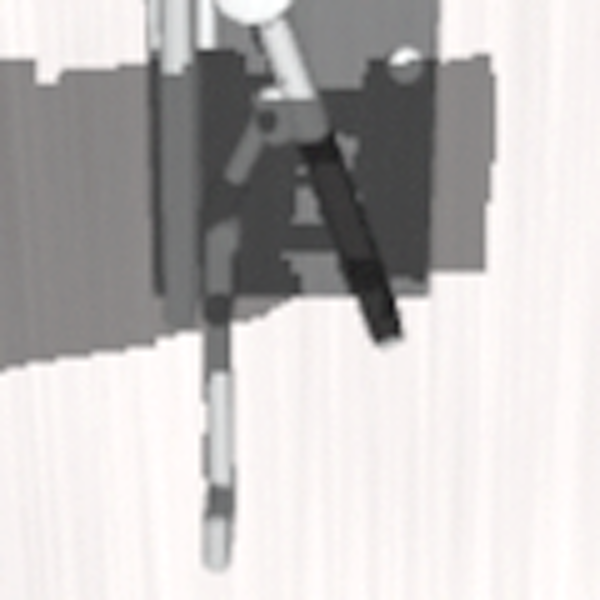

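Run:
```python
from h import *
A=lambda x,y,z:onz('wrist1',200+x/5-.4,30+y/5-.4,z)[:2]
B=lambda x,y,z:onz('wrist1',200+x/5-.4,140+y/5-.4,z)[:2]
m=np.array([A(138,62,.01),A(455,65,.01),B(429,296,.01),B(158,296,.01)]); print(m)
p=np.array([[120,44],[120,-44],[-105,-44],[-105,44]])/1e3
pc,mc=p.mean(0),m.mean(0); H=(p-pc).T@(m-mc); 
a=np.arctan2(H[0,1]-H[1,0],H[0,0]+H[1,1]); M=np.array([[np.cos(a),-np.sin(a)],[np.sin(a),np.cos(a)]])
t=mc-M@pc; print('heading deg',np.degrees(a),'origin',t,'res mm',(m-(p@M.T+t))*1e3)
f=lambda w:M.T@(w-t)*1e3
print('block rear top',f(A(238,163,.045)),f(A(352,163,.045)),'front',f(A(236,370,.045)),f(A(350,370,.045)))
print('tab top',f(B(218,516,.071)),f(B(218,568,.05)),'stop-piece top edge',f(A(282,447,.05)))
print('handle tail', f(B(400,330,.057)),'pivot',f(A(253,528,.057)))
print('fixed jaw top', f(A(362,250,.045)),f(A(362,448,.045)))
print('guides end +y', f(A(235,62,.02)),f(A(357,62,.02)))
```

```text
[[ 0.50315155  0.04188846]
 [ 0.58939063  0.03975916]
 [ 0.58502362 -0.18360908]
 [ 0.49888313 -0.1822535 ]]
heading deg 88.88762626051752 origin [ 0.54396663 -0.07855233] res mm [[ 0.84702152 -0.39078865]
 [-0.89731266 -0.81170559]
 [-0.89632051  0.7776461 ]
 [ 0.94661165  0.42484814]]
block rear top [88.90939914 14.81172441] [ 89.00485605 -14.08603417] front [38.83488379 15.71102738] [ 38.93703152 -14.34339336]
tab top [-150.41859252   21.31886937] [-178.73978313   22.7652444 ] stop-piece top edge [19.35435853  3.51685154]
handle tail [-99.13556669 -30.17505278] pivot [-1.12998974 11.07079589]
fixed jaw top [ 68.44265852 -16.9840363 ] [ 19.03745395 -17.86124801]
guides end +y [117.49273223  16.36332192] [117.59835013 -16.01537904]
```

Emit:
move_arm(turn=[[0,0,0],[0,0,0],[0,0,0],[0,0,0],[0,0,0],[0,0,0],[0,0,0],[0,0,0],[0,0,0],[0,0,0]], dp=[[0.77,0.02,0.3],[0.77,0,0.5],[0.77,0,0.5],[0.77,0,0.5],[0.77,0,0.5],[0.77,0,0.5],[0.77,0,0.5],[0.77,0,0.5],[0,0,0.6],[0,0,0.6]], jaw=[1,1,1,1,1,1,1,1,1,1], newtons=20)

```text
clock: 3.2
tool_pos: [0.546, 0.0314, 0.1268]
eef_rot: [0.713, 0.701, -0.0, 0.0]
contact_force: [-0.1, -1.0, 0.1]
opening: 0.268
```

Emit:
move_arm(turn=[[0,0,0],[0,0,0],[0,0,0],[0,0,0],[0,0,0],[0,0,0],[0,0,0],[0,0,0]], dp=[[0,0,0.7],[0,0,0.7],[0,0,0.7],[0,0,0.7],[0,0,0.5],[0,0,0],[0,0,0],[0,0,0]], jaw=[1,1,1,1,1,1,1,1])

```text
clock: 3.87
tool_pos: [0.5466, 0.0307, 0.0454]
eef_rot: [0.714, 0.7, 0.0, 0.0]
contact_force: [-0.4, 0.1, 0.0]
opening: 0.004
```

```bash
cat >> h.py <<'E'
A0=np.radians(88.89); M0=np.array([[np.cos(A0),-np.sin(A0)],[np.sin(A0),np.cos(A0)]]); T0=np.array([.54397,-.07855])
def pf(w): return np.round(np.r_[M0.T@(np.asarray(w)[:2]-T0)*1e3, w[2]*1e3],1)
def show():
    st=r.get_state(); x=R.from_quat(st['eef_rot']).as_matrix()[:,0]
    print(round(st['clock'],2),pf(st['tool_pos']),'yaw',round(np.degrees(np.arctan2(x[1],x[0])),2),'F press',np.round(M0.T@st['contact_force'][:2],1),round(st['contact_force'][2],1),'op',round(st['opening']*88,1))
E
python3 -c "
from h import *
show();snap('wrist','wrist2.png');snap('side','side2.png')
cv2.imwrite('pics/sd2z.png',cv2.resize(cv2.imread('pics/side2.png')[120:280,170:330],None,fx=3.7,fy=3.7,interpolation=cv2.INTER_CUBIC))
print(r.get_state()['clock'])"
```

```text
3.87 [109.2  -0.5  45.4] yaw 88.88 F press [0.1 0.4] 0.0 op 0.4
3.9667
```

View pics/wrist2.png

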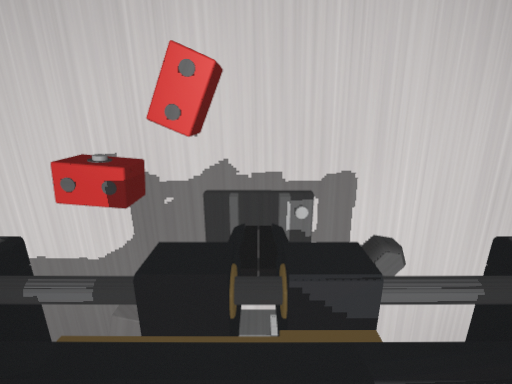

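View pics/sd2z.png

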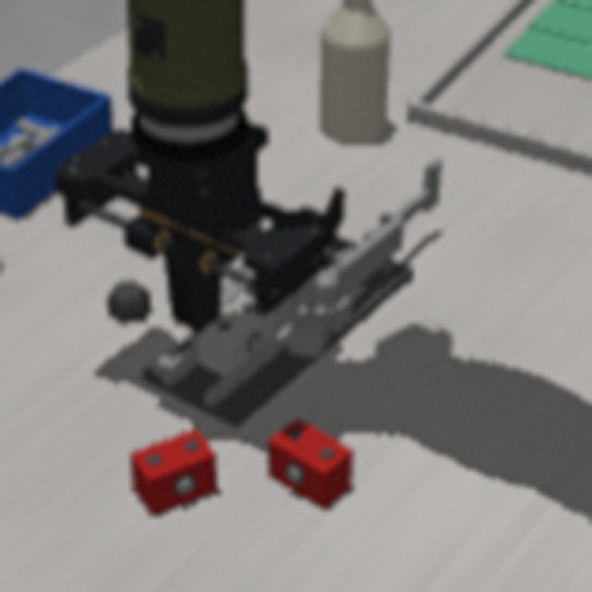

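The fingers are shut, centred over the guides and about 11 mm behind the block. I'll lower them and then push.

Emit:
move_arm(turn=[[0,0,0],[0,0,0],[0,0,0],[0,0,0]], dp=[[0,-0.02,0.42],[0,0,0.42],[0,0,0],[0,0,0]], jaw=[1,1,1,1])

```text
clock: 4.3
tool_pos: [0.545, 0.0314, 0.0229]
eef_rot: [0.713, 0.701, -0.001, -0.0]
contact_force: [-0.6, -0.3, 1.1]
opening: 0.005
```

Emit:
move_arm(turn=[[0,0,0],[0,0,0],[0,0,0],[0,0,0],[0,0,0],[0,0,0],[0,0,0],[0,0,0],[0,0,0],[0,0,0]], dp=[[-0.1,0,0],[-0.1,0,0],[-0.1,0,0],[-0.1,0,0],[-0.1,0,0],[-0.1,0,0],[-0.1,0,0],[-0.1,0,0],[-0.1,0,0],[-0.1,0,0]], jaw=[1,1,1,1,1,1,1,1,1,1])

```text
clock: 5.13
tool_pos: [0.5453, 0.0062, 0.0238]
eef_rot: [0.714, 0.701, -0.0, 0.0]
contact_force: [0.5, 0.1, 0.9]
opening: 0.008
```

```bash
python3 -c "
from h import *
show()"
```

```text
5.13 [84.8  0.3 23.8] yaw 88.95 F press [ 0.1 -0.5] 0.9 op 0.7
```

Emit:
move_arm(turn=[[0,0,0],[0,0,0],[0,0,0],[0,0,0]], dp=[[-0.06,0,0],[-0.06,0,0],[-0.04,0,0],[0,0,0]], jaw=[1,1,1,1])

```text
clock: 5.47
tool_pos: [0.5453, 0.0023, 0.0238]
eef_rot: [0.714, 0.701, -0.0, 0.0]
contact_force: [0.1, -0.5, -0.5]
opening: 0.004
```

Emit:
move_arm(turn=[[0,0,0],[0,0,0],[0,0,0],[0,0,0]], dp=[[-0.04,0,0],[-0.04,0,0],[0,0,0],[0,0,0]], jaw=[1,1,1,1])

```text
clock: 5.8
tool_pos: [0.5452, 0.0005, 0.0238]
eef_rot: [0.714, 0.701, -0.0, 0.0]
contact_force: [1.1, -0.1, -1.0]
opening: 0.004
```

```bash
python3 -c "
from h import *
show();snap('side','side3.png')
cv2.imwrite('pics/sd3z.png',cv2.resize(cv2.imread('pics/side3.png')[150:260,190:300],None,fx=5.4,fy=5.4,interpolation=cv2.INTER_CUBIC))"
```

```text
5.8 [79.1  0.3 23.8] yaw 88.95 F press [-0.1 -1.1] -1.0 op 0.3
```

View pics/sd3z.png

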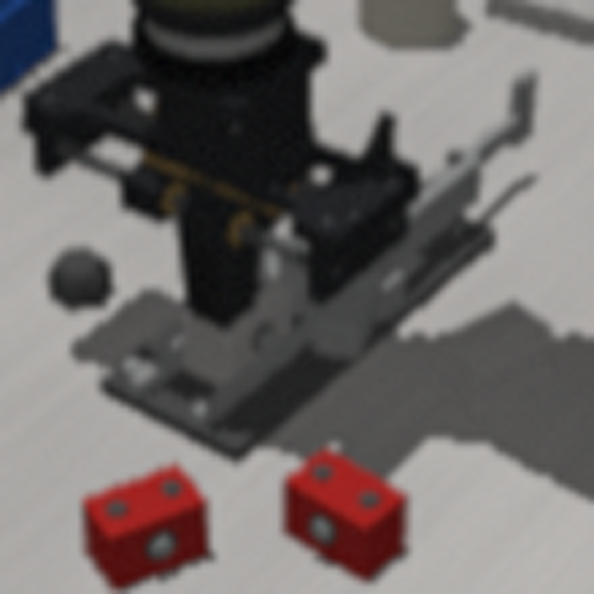

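Emit:
move_arm(turn=[[0,0,0],[0,0,0],[0,0,0]], dp=[[-0.03,0,0],[-0.03,0,0],[0,0,0]], jaw=[1,1,1])

```text
clock: 6.1
tool_pos: [0.5452, -0.0012, 0.0238]
eef_rot: [0.714, 0.701, -0.0, 0.0]
contact_force: [-0.3, -0.2, 0.3]
opening: 0.006
```

Emit:
move_arm(turn=[[0,0,0],[0,0,0],[0,0,0]], dp=[[-0.03,0,0],[-0.03,0,0],[0,0,0]], jaw=[1,1,1])

```text
clock: 6.35
tool_pos: [0.5452, -0.0027, 0.0238]
eef_rot: [0.714, 0.7, -0.0, 0.0]
contact_force: [0.9, 0.1, 1.2]
opening: 0.003
```

Emit:
move_arm(turn=[[0,0,0],[0,0,0],[0,0,0]], dp=[[-0.03,0,0],[-0.03,0,0],[0,0,0]], jaw=[1,1,1])

```text
clock: 6.6
tool_pos: [0.5452, -0.0043, 0.0238]
eef_rot: [0.714, 0.7, -0.0, 0.0]
contact_force: [-0.8, -0.1, -0.3]
opening: 0.007
```

```bash
python3 -c "
from h import *
show();snap('wrist','wrist4.png')
cv2.imwrite('pics/w4z.png',cv2.resize(cv2.imread('pics/wrist4.png')[150:384,130:390],None,fx=2.5,fy=2.5,interpolation=cv2.INTER_CUBIC))"
```

```text
6.6 [74.3  0.2 23.8] yaw 88.93 F press [-0.2  0.8] -0.3 op 0.7
```

View pics/w4z.png

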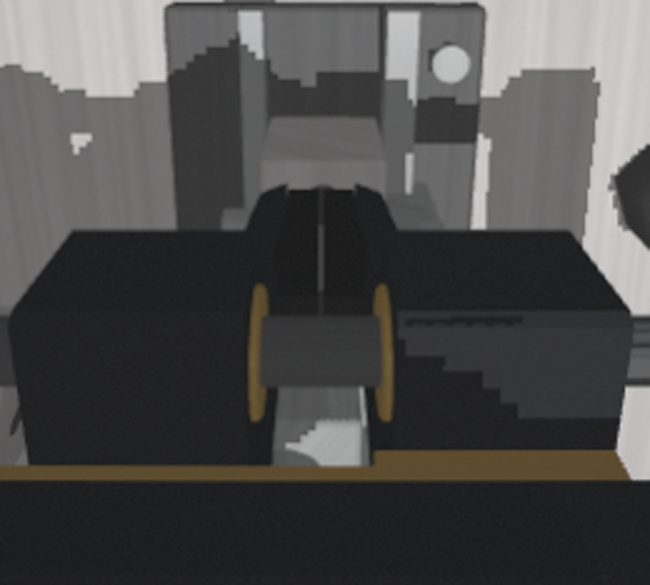

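```bash
python3 -c "
from h import *
g=lambda x,y,z:pf(onz('wrist4',130+x/2.5,150+y/2.5,z))
print(g(268,118,.01),g(378,118,.01),g(264,157,.01),g(264,157,.045),g(385,157,.045),g(385,157,.02))
print(g(288,187,.0238),g(360,187,.0238),g(170,5,.01),g(485,8,.01))
s=np.load('pics/wrist4.npz')
P=lambda x,y,z:(proj('wrist4',np.r_[M0@np.array([x,y])/1e3+T0,z/1e3])-[130,150])*2.5
print(P(74,0,24),P(83,0,24),P(70,15,10),P(70,-15,10),P(70,15,45))
"
```

```text
[87.8 15.7 10. ] [ 87.8 -15.3  10. ] [76.1 17.1 10. ] [89.5 14.  45. ] [ 89.5 -14.   45. ] [ 79.9 -16.6  20. ]
[72.8  9.6 23.8] [72.8 -9.7 23.8] [119.7  41.4  10. ] [118.9 -43.3  10. ]
[323.85283511 183.08240605] [323.9184624  151.54709818] [271.74449709 176.67127636] [375.42859909 176.72192797] [261.7546534  233.14533511]
```

```bash
python3 -c "
from h import *
show();snap('scene','scene5.png');snap('side','side5.png')
W=lambda x,y,z:np.r_[M0@np.array([x,y])/1e3+T0,z/1e3]
for n,(x0,y0,w,h) in {'scene5':(230,140,90,90),'side5':(195,160,90,90)}.items():
    im=cv2.imread('pics/'+n+'.png'); z=cv2.resize(im[y0:y0+h,x0:x0+w],None,fx=6.5,fy=6.5,interpolation=cv2.INTER_CUBIC)
    z=cv2.convertScaleAbs(z,alpha=1.6)
    for P,c in [((74,0,24),(0,0,255)),((88.5,15,45),(0,255,0)),((88.5,-15,45),(0,255,0)),((88.5,15,10),(255,255,0)),((120,44,10),(255,0,255)),((120,-44,10),(255,0,255))]:
        p=(proj(n,W(*P))-[x0,y0]+.5)*6.5; cv2.circle(z,tuple(int(v) for v in p),4,c,-1)
    cv2.imwrite('pics/'+n+'z.png',z)
"
```

```text
6.65 [74.4  0.2 23.8] yaw 88.94 F press [-0.9  0.5] 0.3 op 0.7
```

View pics/scene5z.png

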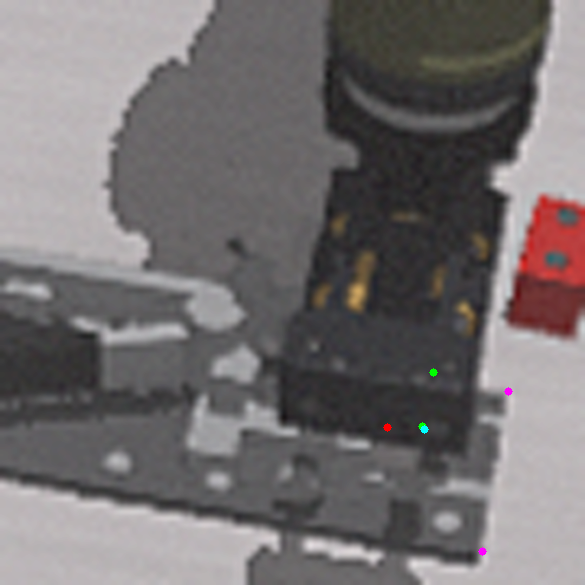

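View pics/side5z.png

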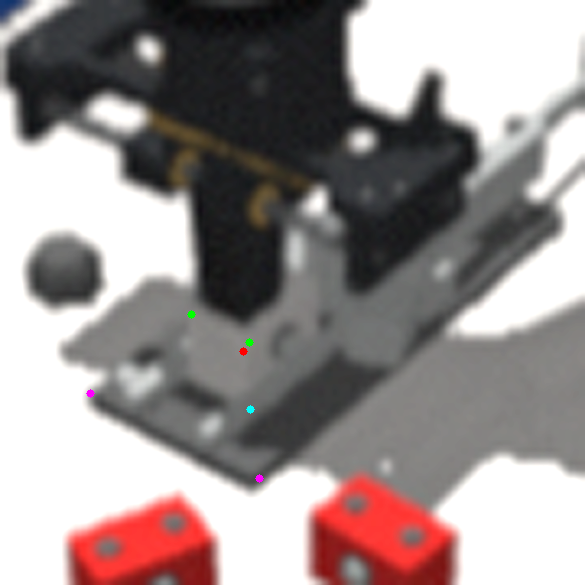

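```bash
python3 -c "
from h import *
W=lambda x,y,z:np.r_[M0@np.array([x,y])/1e3+T0,z/1e3]
o=[]
for n,(x0,y0,w,h),t in [('side2',(195,160,90,90),(109.2,-.5,45.4)),('wrist2',(210,200,100,100),(109.2,-.5,45.4)),('wrist4',(210,200,100,100),(74.3,.2,23.8))]:
    im=cv2.imread('pics/'+n+'.png'); z=cv2.resize(im[y0:y0+h,x0:x0+w],None,fx=6,fy=6,interpolation=cv2.INTER_CUBIC)[:540,:600]
    z=cv2.convertScaleAbs(z,alpha=2)
    for dx,dz,c in [(0,0,(0,0,255)),(9,0,(0,255,0)),(9,20,(255,255,0)),(-9,0,(255,0,255))]:
      for dy in (-17,0,17):
        p=(proj(n,W(t[0]+dx,t[1]+dy,t[2]+dz))-[x0,y0]+.5)*6; cv2.circle(z,tuple(int(v) for v in p),4,c,-1)
    cv2.imwrite('pics/'+n+'q.png',z)
"
```

```text
(no output)
```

View pics/side2q.png

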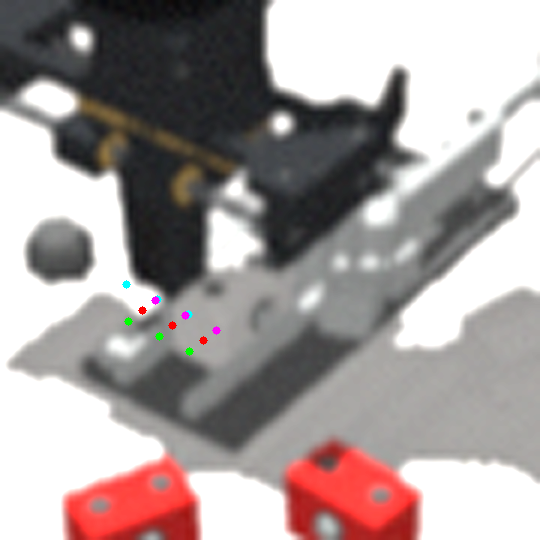

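View pics/wrist2q.png

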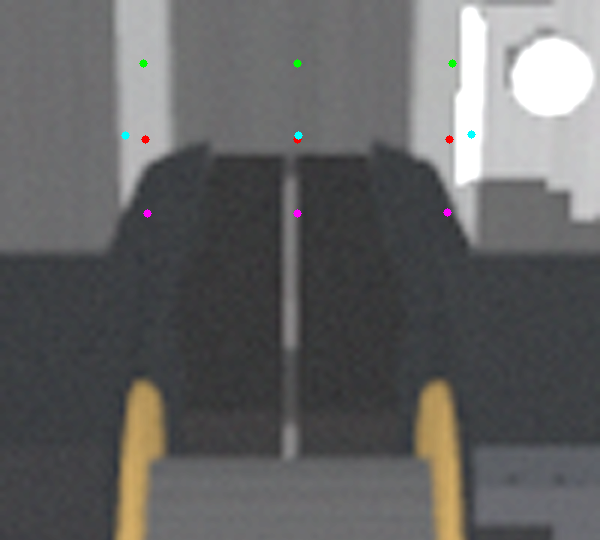

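View pics/wrist4q.png

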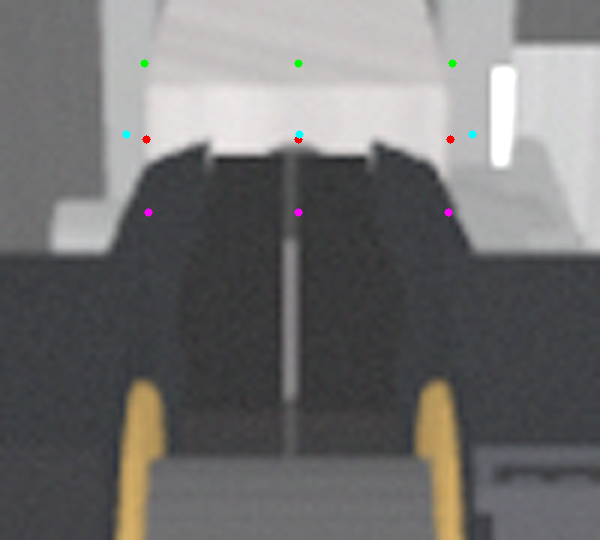

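The pictures contradict the reported pose. The real fingertips end about 20–25 mm short of the nominal TCP: in wrist4 and side5 they skim over the block top, and the block's rear is still at x≈88. I'll back off, lower further and check the tip height visually.

Emit:
move_arm(turn=[[0,0,0],[0,0,0],[0,0,0],[0,0,0],[0,0,0],[0,0,0],[0,0,0],[0,0,0],[0,0,0]], dp=[[0.35,0,-0.1],[0.4,0,0],[0.4,0,0],[0.4,0,0],[0.1,0,0.1],[0,0,0.2],[0,0,0.2],[0,0,0.1],[0,0,0]], jaw=[1,1,1,1,1,1,1,1,1])

```text
clock: 7.5
tool_pos: [0.5452, 0.0363, 0.0103]
eef_rot: [0.714, 0.7, -0.001, -0.0]
contact_force: [0.9, 0.0, -0.1]
opening: 0.01
```

```bash
python3 -c "
from h import *
show();snap('wrist','wrist6.png');snap('side','side6.png')
a=cv2.resize(cv2.imread('pics/side6.png')[160:250,195:285],None,fx=6,fy=6,interpolation=cv2.INTER_CUBIC)
b=cv2.resize(cv2.imread('pics/wrist6.png')[140:240,190:330],None,fx=5,fy=5,interpolation=cv2.INTER_CUBIC)
cv2.imwrite('pics/sd6z.png',cv2.convertScaleAbs(a,alpha=2));cv2.imwrite('pics/w6z.png',cv2.convertScaleAbs(b,alpha=2))
"
```

```text
7.5 [114.9   1.   10.3] yaw 88.9 F press [ 0.  -0.9] -0.1 op 0.9
```

View pics/sd6z.png

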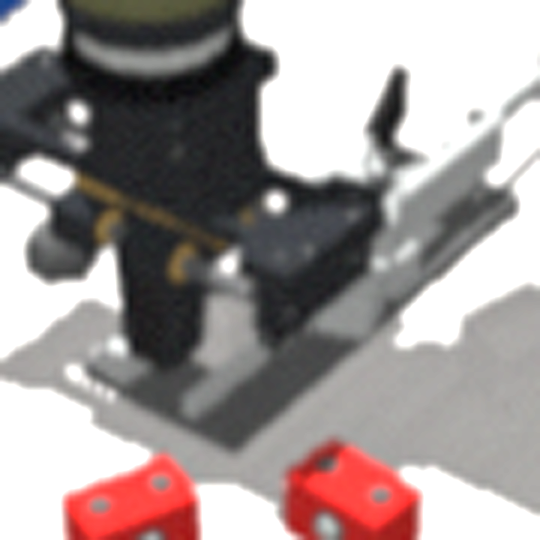

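View pics/w6z.png

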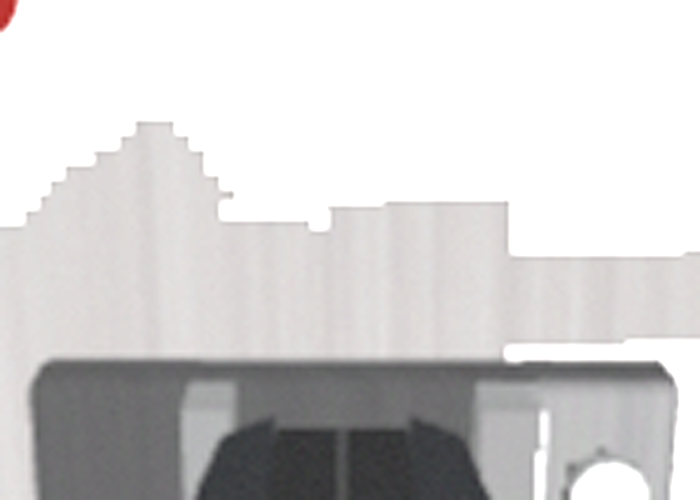

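Emit:
move_arm(turn=[[0,0,0],[0,0,0],[0,0,0],[0,0,0],[0,0,0],[0,0,0],[0,0,0]], dp=[[0,0.02,0.1],[0,0,0.1],[0,0,0],[-0.2,0,0],[-0.2,0,0],[-0.1,0,0],[0,0,0]], jaw=[1,1,1,1,1,1,1])

```text
clock: 8.18
tool_pos: [0.5461, 0.0231, 0.0063]
eef_rot: [0.714, 0.7, -0.0, 0.0]
contact_force: [1.0, 0.6, 0.1]
opening: 0.006
```

```bash
python3 -c "
from h import *
show();snap('wrist','wrist7.png');snap('side','side7.png')
a=cv2.resize(cv2.imread('pics/side7.png')[160:250,195:285],None,fx=6,fy=6,interpolation=cv2.INTER_CUBIC)
cv2.imwrite('pics/sd7z.png',cv2.convertScaleAbs(a,alpha=2))
"
```

```text
8.18 [101.7  -0.2   6.3] yaw 88.85 F press [ 0.6 -1. ] 0.1 op 0.6
```

View pics/sd7z.png

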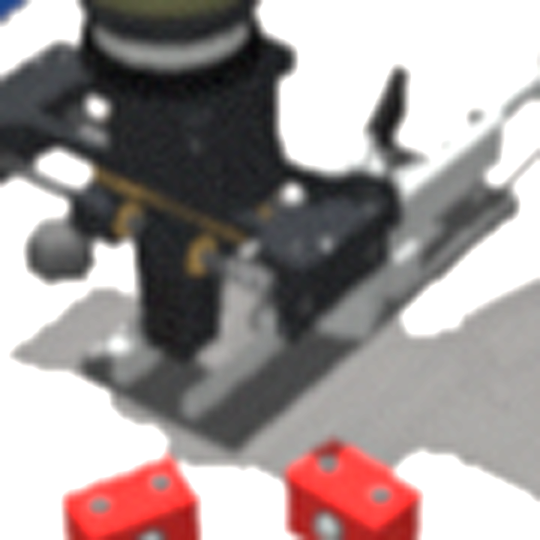

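Emit:
move_arm(turn=[[0,0,0],[0,0,0],[0,0,0],[0,0,0],[0,0,0],[0,0,0],[0,0,0],[0,0,0],[0,0,0],[0,0,0]], dp=[[-0.08,0,0],[-0.08,0,0],[-0.08,0,0],[-0.08,0,0],[-0.08,0,0],[-0.08,0,0],[-0.08,0,0],[-0.06,0,0],[-0.06,0,0],[-0.04,0,0]], jaw=[1,1,1,1,1,1,1,1,1,1])

```text
clock: 9.12
tool_pos: [0.546, 0.0067, 0.0064]
eef_rot: [0.714, 0.701, 0.0, 0.0]
contact_force: [0.3, 1.7, 1.1]
opening: 0.01
```

```bash
python3 -c "
from h import *
show()"
```

```text
9.12 [85.3 -0.3  6.4] yaw 88.95 F press [ 1.7 -0.3] 1.1 op 0.9
```

Emit:
move_arm(turn=[[0,0,0],[0,0,0],[0,0,0],[0,0,0],[0,0,0],[0,0,0]], dp=[[-0.04,0,0],[-0.04,0,0],[-0.04,0,0],[-0.04,0,0],[-0.03,0,0],[0,0,0]], jaw=[1,1,1,1,1,1])

```text
clock: 9.62
tool_pos: [0.5459, 0.0029, 0.0064]
eef_rot: [0.713, 0.701, 0.001, -0.0]
contact_force: [-0.4, 3.8, 0.7]
opening: 0.005
```

Emit:
move_arm(turn=[[0,0,0],[0,0,0],[0,0,0]], dp=[[-0.03,0,0],[-0.02,0,0],[0,0,0]], jaw=[1,1,1])

```text
clock: 9.87
tool_pos: [0.546, 0.0029, 0.0064]
eef_rot: [0.713, 0.701, 0.001, -0.001]
contact_force: [0.4, 6.2, 0.9]
opening: 0.004
```

Emit:
move_arm(turn=[[0,0,0],[0,0,0],[0,0,0],[0,0,0]], dp=[[-0.05,0,0],[-0.05,0,0],[0,0,0],[0,0,0]], jaw=[1,1,1,1])

```text
clock: 10.2
tool_pos: [0.5461, 0.0029, 0.0064]
eef_rot: [0.712, 0.702, 0.003, -0.002]
contact_force: [0.3, 9.9, 2.8]
opening: 0.005
```

```bash
python3 -c "
from h import *
show();snap('wrist','wrist8.png')
cv2.imwrite('pics/w8z.png',cv2.convertScaleAbs(cv2.resize(cv2.imread('pics/wrist8.png')[150:384,180:340],None,fx=2.5,fy=2.5,interpolation=cv2.INTER_CUBIC),alpha=1.8))"
```

```text
10.2 [81.5 -0.5  6.4] yaw 89.13 F press [ 9.9 -0.1] 2.8 op 0.5
```

View pics/w8z.png

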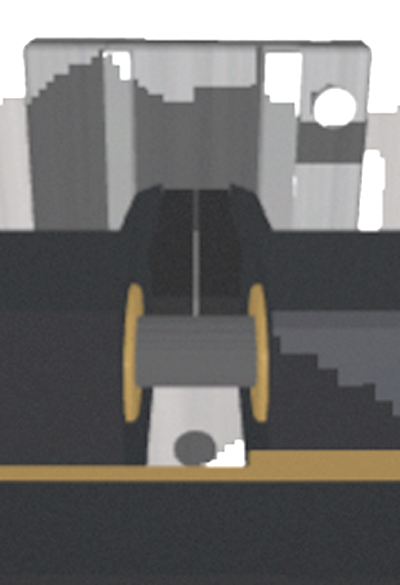

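The block stopped firmly at about 10 N. I'll back off and look from above to confirm it is home.

Emit:
move_arm(turn=[[0,0,0],[0,0,0],[0,0,0],[0,0,0],[0,0,0],[0,0,0],[0,0,0],[0,0,0],[0,0,0],[0,0,0]], dp=[[0.3,0,0],[0.6,0,0],[0,0,-0.9],[0,0,-1],[-0.4,0,-1],[-0.9,0,-1],[-0.95,0,-0.8],[-0.95,0,-0.8],[-0.95,0,-0.8],[-0.95,0,-0.8]], jaw=[1,1,1,1,0,-1,-1,-1,-1,-1])

```text
clock: 11.08
tool_pos: [0.5424, -0.1097, 0.1845]
eef_rot: [0.714, 0.7, -0.002, -0.0]
contact_force: [0.5, 0.2, -0.9]
opening: 0.434
```

Emit:
move_arm(turn=[[0,0,0],[0,0,0],[0,0,0],[0,0,0]], dp=[[-0.95,0,-0.8],[-0.2,0,0],[0,0,0],[0,0,0]], jaw=[-1,-1,-1,-1])

```text
clock: 11.42
tool_pos: [0.5421, -0.1353, 0.2028]
eef_rot: [0.714, 0.7, -0.001, -0.001]
contact_force: [-0.5, 1.0, -0.6]
opening: 0.734
```

Run:
```python
from h import *
show();snap('wrist','wrist9.png')
a=cv2.imread('pics/wrist9.png')
a=cv2.convertScaleAbs(a,alpha=1.5)
cv2.imwrite('pics/w9a.png',cv2.resize(a[30:150,200:320],None,fx=5,fy=5,interpolation=cv2.INTER_CUBIC))
cv2.imwrite('pics/w9b.png',a)
```

```text
11.42 [-56.8   0.8 202.8] yaw 88.91 F press [1.  0.5] -0.6 op 64.6
```

View pics/w9a.png

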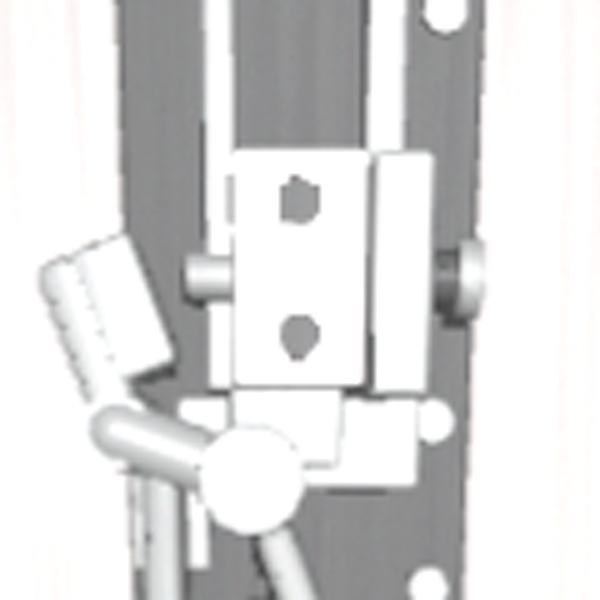

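View pics/w9b.png

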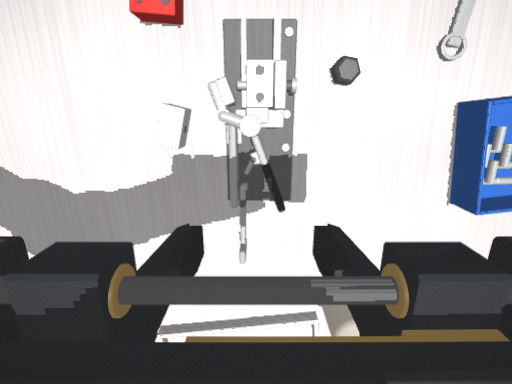

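The block sits against the stop, with its rear level with the fixed-jaw end and the dowel still standing out. Next is the squeeze pose at press (-80, 6).

Emit:
move_arm(turn=[[0,0,0],[0,0,0],[0,0,0],[0,0,0],[0,0,0],[0,0,0],[0,0,0],[0,0,0],[0,0,0]], dp=[[-0.45,-0.1,0.4],[-0.48,-0.1,0.6],[0,0,0.7],[0,0,0.7],[0,0,0.7],[0,0,0.7],[0,0,0.7],[0,0,0],[0,0,0]], jaw=[-1,-1,-1,-1,-1,-1,-1,-1,-1], newtons=40)

```text
clock: 12.22
tool_pos: [0.5364, -0.1578, 0.0897]
eef_rot: [0.713, 0.701, -0.001, -0.002]
contact_force: [-0.2, -1.0, 1.4]
opening: 1.0
```

Run:
```python
from h import *
show();snap('wrist','wrist10.png');snap('side','side10.png');snap('scene','scene10.png')
a=cv2.convertScaleAbs(cv2.imread('pics/wrist10.png'),alpha=1.8); cv2.imwrite('pics/w10.png',a)
a=cv2.resize(cv2.imread('pics/side10.png')[120:240,210:330],None,fx=5,fy=5,interpolation=cv2.INTER_CUBIC)
cv2.imwrite('pics/sd10z.png',cv2.convertScaleAbs(a,alpha=1.8))
a=cv2.resize(cv2.imread('pics/scene10.png')[130:230,185:305],None,fx=5,fy=5,interpolation=cv2.INTER_CUBIC)
cv2.imwrite('pics/sc10z.png',cv2.convertScaleAbs(a,alpha=1.8))
```

```text
12.22 [-79.4   6.1  89.7] yaw 89.04 F press [-1.   0.2] 1.4 op 88.0
```

View pics/w10.png

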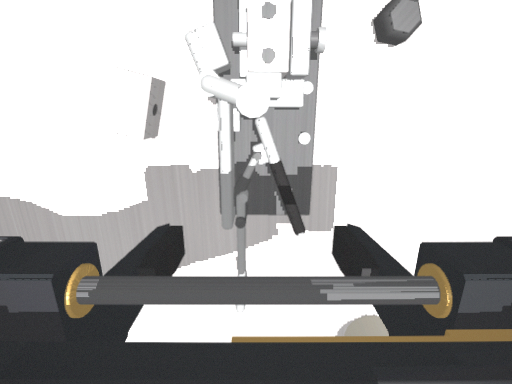

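View pics/sd10z.png

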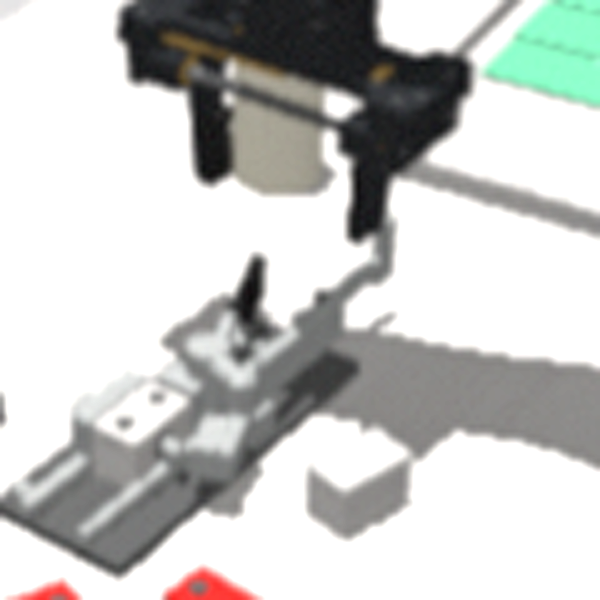

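View pics/sc10z.png

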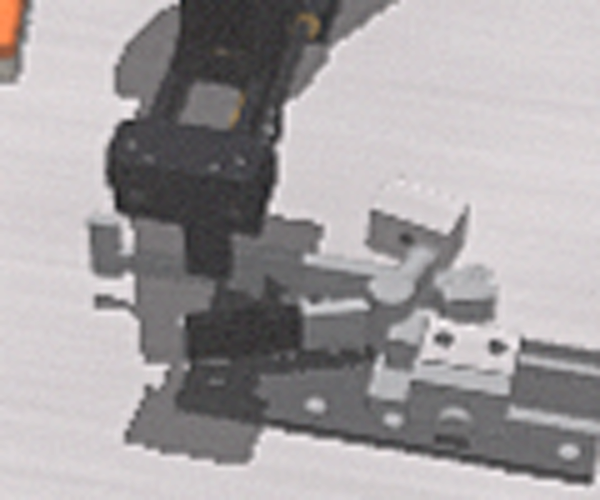

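Run:
```python
from h import *
def ony(fn,u,v,y):
    o,d=ray(fn,u,v); n=M0[:,1]; t=(y/1e3-n@(o[:2]-T0))/(n@d[:2]); return pf(o+d*t)
for y in(-38,-46,-55): print('scene near finger',ony('scene10',185+208/5-.4,130+276/5-.4,y))
for y in(50,58,67): print('side +y finger',ony('side10',210+363/5-.4,120+240/5-.4,y))
for y in(-38,-46): print('side -y finger',ony('side10',210+208/5-.4,120+183/5-.4,y))
```

```text
scene near finger [-85.6 -38.  101.7]
scene near finger [-83.2 -46.  110.2]
scene near finger [-80.4 -55.  119.8]
side +y finger [-86.7  50.  106.3]
side +y finger [-73.6  58.  116.3]
side +y finger [-58.9  67.  127.4]
side -y finger [-62.5 -38.  122. ]
side -y finger [-73.4 -46.  113.6]
```

All views put the real tips about 22 mm above the reported TCP. Descending to a reported z of 6 therefore puts the tips at about 28.

Emit:
move_arm(turn=[[0,0,0],[0,0,0],[0,0,0],[0,0,0],[0,0,0],[0,0,0],[0,0,0],[0,0,0]], dp=[[0,0,0.5],[0,0,0.6],[0,0,0.6],[0,0,0.6],[0,0,0.6],[0,0,0.45],[0,0,0],[0,0,0]], jaw=[-1,-1,-1,-1,-1,-1,-1,-1])

```text
clock: 13.03
tool_pos: [0.538, -0.1586, 0.0078]
eef_rot: [0.714, 0.701, 0.0, 0.0]
contact_force: [0.3, -0.5, 1.1]
opening: 1.0
```

Run:
```python
from h import *
show();snap('wrist','wrist11.png');snap('side','side11.png')
a=cv2.convertScaleAbs(cv2.imread('pics/wrist11.png'),alpha=1.8); cv2.imwrite('pics/w11.png',a)
a=cv2.resize(cv2.imread('pics/side11.png')[140:240,210:330],None,fx=5,fy=5,interpolation=cv2.INTER_CUBIC)
cv2.imwrite('pics/sd11z.png',cv2.convertScaleAbs(a,alpha=1.8))
```

```text
13.03 [-80.1   4.4   7.8] yaw 88.96 F press [-0.5 -0.3] 1.1 op 88.0
```

View pics/w11.png

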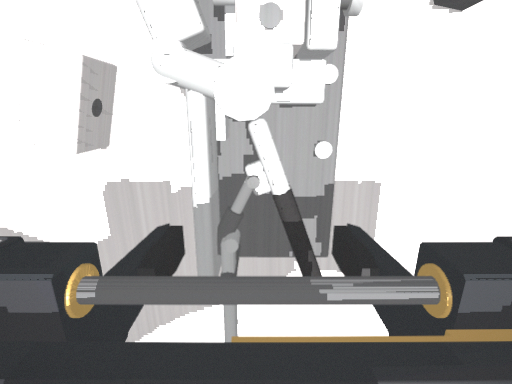

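View pics/sd11z.png

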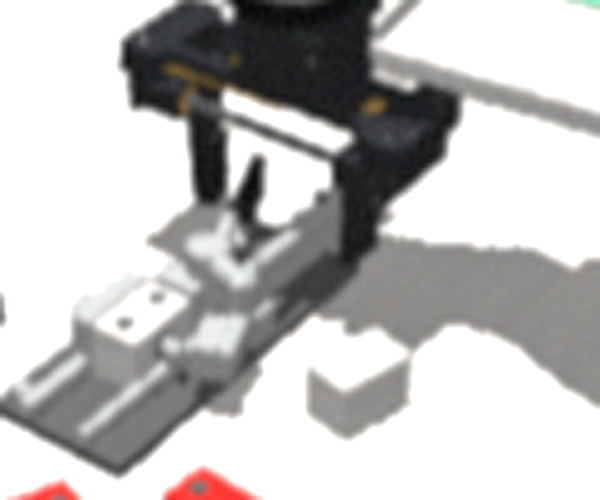

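The fingers straddle both handles. I'll close in small steps while the tool follows towards +y.

Emit:
move_arm(turn=[[0,0,0],[0,0,0],[0,0,0],[0,0,0],[0,0,0]], dp=[[0,0,0.04],[0,-0.02,0.04],[0,0,0],[0,0,0],[0,0,0]], jaw=[-0.8,-0.6,-0.5,-0.45,-0.45], newtons=40)

```text
clock: 13.55
tool_pos: [0.5388, -0.1586, 0.006]
eef_rot: [0.714, 0.701, 0.001, 0.001]
contact_force: [2.3, 0.3, -0.3]
opening: 0.725
```

Run:
```python
from h import *
show()
```

```text
13.55 [-80.2   3.6   6. ] yaw 88.95 F press [ 0.3 -2.3] -0.3 op 63.8
```

Emit:
move_arm(turn=[[0,0,0],[0,0,0],[0,0,0],[0,0,0],[0,0,0],[0,0,0],[0,0,0]], dp=[[0,-0.08,0],[0,-0.06,0],[0,-0.05,0],[0,-0.05,0],[0,-0.05,0],[0,-0.05,0],[0,0,0]], jaw=[-0.4,-0.35,-0.29,-0.23,-0.18,-0.12,-0.12])

```text
clock: 14.13
tool_pos: [0.5316, -0.1591, 0.0061]
eef_rot: [0.714, 0.7, 0.002, 0.002]
contact_force: [5.3, -1.9, -2.0]
opening: 0.559
```

Run:
```python
from h import *
show()
```

```text
14.13 [-80.8  10.8   6.1] yaw 88.9 F press [-1.7 -5.3] -2.0 op 49.2
```

Emit:
move_arm(turn=[[0,0,0],[0,0,0],[0,0,0],[0,0,0],[0,0,0],[0,0,0],[0,0,0],[0,0,0]], dp=[[0,-0.07,0],[0,-0.05,0],[0,-0.05,0],[0,-0.05,0],[0,-0.05,0],[0,-0.05,0],[0,-0.05,0],[0,0,0]], jaw=[-0.07,-0.01,0.05,0.1,0.16,0.2,0.24,0.24])

```text
clock: 14.8
tool_pos: [0.5201, -0.1591, 0.0059]
eef_rot: [0.714, 0.7, 0.0, 0.001]
contact_force: [2.8, -2.3, 0.2]
opening: 0.378
```

Run:
```python
from h import *
show()
```

```text
14.8 [-81.   22.3   5.9] yaw 88.91 F press [-2.3 -2.9] 0.2 op 33.3
```

Emit:
move_arm(turn=[[0,0,0],[0,0,0],[0,0,0],[0,0,0],[0,0,0],[0,0,0]], dp=[[0,0.02,0],[0,0.02,0],[0,0.02,0],[0,0,0],[0,0,0],[0,0,0]], jaw=[0.28,0.32,0.36,0.4,0.4,0.4])

```text
clock: 15.3
tool_pos: [0.5214, -0.159, 0.0058]
eef_rot: [0.714, 0.7, -0.0, 0.001]
contact_force: [3.4, -4.7, 4.8]
opening: 0.326
```

Run:
```python
from h import *
show();snap('wrist','wrist12.png')
a=cv2.convertScaleAbs(cv2.imread('pics/wrist12.png'),alpha=1.8); cv2.imwrite('pics/w12.png',a)
```

```text
15.3 [-80.8  21.1   5.8] yaw 88.91 F press [-4.6 -3.5] 4.8 op 28.7
```

View pics/w12.png

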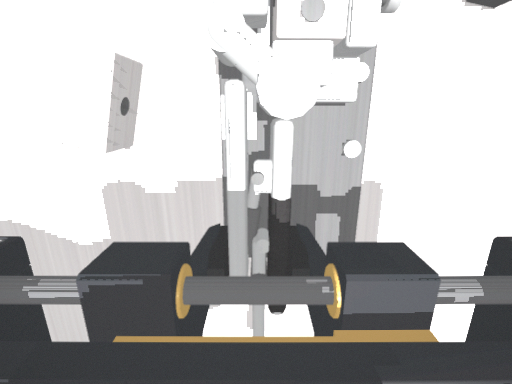

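The handles are parallel and the fingers stalled at 28.7 mm. I'll open and check that they stay locked.

Emit:
move_arm(turn=[[0,0,0],[0,0,0],[0,0,0],[0,0,0],[0,0,0],[0,0,0],[0,0,0],[0,0,0],[0,0,0],[0,0,0]], dp=[[0,0,0],[0,0,0],[0,0,0],[0,0,0],[0,0,0],[0,0,0],[0,0,0],[0,0,0],[0,0,0],[0,0,0]], jaw=[0.4,0.2,0,-0.2,-0.2,-0.2,-0.2,-0.2,-0.2,-0.2])

```text
clock: 16.18
tool_pos: [0.521, -0.1583, 0.0056]
eef_rot: [0.714, 0.701, -0.0, -0.0]
contact_force: [0.4, -0.1, -0.1]
opening: 0.6
```

Run:
```python
from h import *
show();snap('wrist','wrist13.png')
a=cv2.convertScaleAbs(cv2.imread('pics/wrist13.png'),alpha=1.8); cv2.imwrite('pics/w13.png',a)
```

```text
16.18 [-80.2  21.4   5.6] yaw 88.95 F press [-0.  -0.4] -0.1 op 52.8
```

View pics/w13.png

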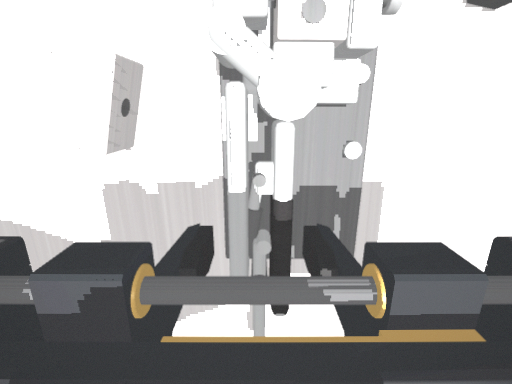

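It stays locked with the fingers off. I'll rise to check the dowel and then head for the lever tab.

Emit:
move_arm(turn=[[0,0,0],[0,0,0],[0,0,0],[0,0,0],[0,0,0],[0,0,0],[0,0,0],[0,0,0],[0,0,0]], dp=[[0,0,-0.5],[0,0,-0.9],[0,0,-0.9],[0,0,-0.9],[0,0.2,-0.9],[0,0.2,-0.9],[0,0.2,-0.5],[0,0,0],[0,0,0]], jaw=[-0.2,-0.2,-0.2,-0.2,0,0.5,1,1,1])

```text
clock: 16.98
tool_pos: [0.5362, -0.1587, 0.1433]
eef_rot: [0.714, 0.7, 0.0, 0.0]
contact_force: [-0.6, 0.6, -0.3]
opening: 0.246
```

Run:
```python
from h import *
show();snap('wrist','wrist14.png')
a=cv2.convertScaleAbs(cv2.imread('pics/wrist14.png'),alpha=1.4); cv2.imwrite('pics/w14.png',cv2.resize(a[0:250,140:400],None,fx=2.3,fy=2.3,interpolation=cv2.INTER_CUBIC))
```

```text
16.98 [-80.3   6.2 143.3] yaw 88.93 F press [0.6 0.6] -0.3 op 21.6
```

View pics/w14.png

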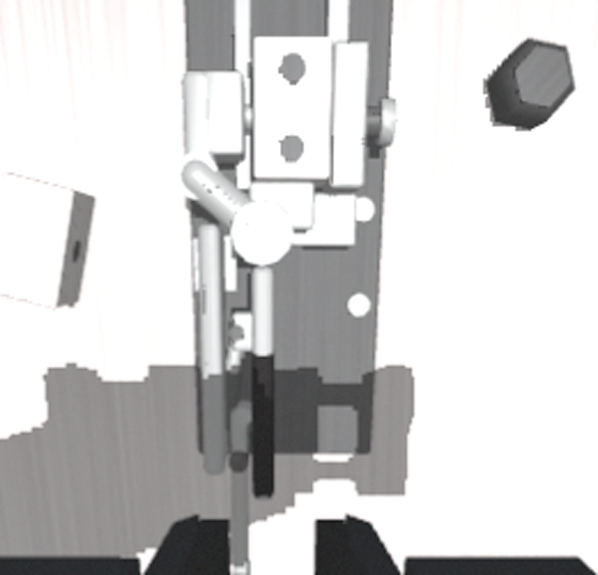

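The jaw stands square on the pressed dowel, and the block is home. I'll move the shut fingers to the -y side of the tab.

Emit:
move_arm(turn=[[0,0,0],[0,0,0],[0,0,0],[0,0,0],[0,0,0],[0,0,0],[0,0,0],[0,0,0],[0,0,0]], dp=[[-0.8,0.15,0],[-0.8,0.2,0],[-0.8,0.2,0.2],[-0.79,0.1,0.4],[0,0,0.7],[0,0,0.7],[0,0,0.4],[0,0,0],[0,0,0]], jaw=[1,1,1,1,1,1,1,1,1], newtons=20)

```text
clock: 17.78
tool_pos: [0.55, -0.2379, 0.0821]
eef_rot: [0.713, 0.701, -0.001, -0.001]
contact_force: [0.1, -0.6, 0.0]
opening: 0.002
```

Run:
```python
from h import *
show();snap('wrist','wrist15.png');snap('scene','scene15.png')
a=cv2.convertScaleAbs(cv2.imread('pics/wrist15.png'),alpha=1.6); cv2.imwrite('pics/w15.png',cv2.resize(a[100:384,140:400],None,fx=2,fy=2,interpolation=cv2.INTER_CUBIC))
a=cv2.resize(cv2.imread('pics/scene15.png')[130:230,165:305],None,fx=5,fy=5,interpolation=cv2.INTER_CUBIC)
cv2.imwrite('pics/sc15z.png',cv2.convertScaleAbs(a,alpha=1.8))
```

```text
17.78 [-159.2   -9.1   82.1] yaw 89.01 F press [-0.6 -0.1] 0.0 op 0.2
```

View pics/w15.png

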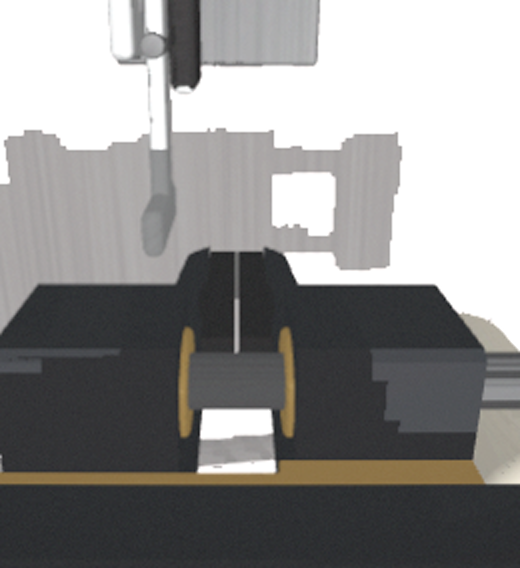

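View pics/sc15z.png

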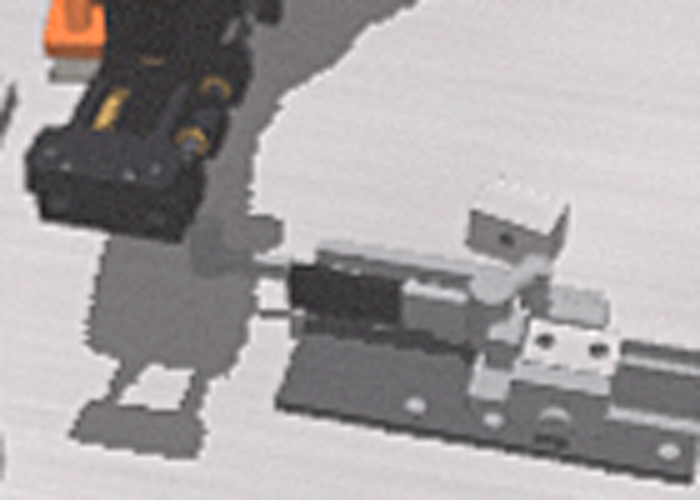

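Run:
```python
from h import *
g=lambda x,y,z:pf(onz('wrist15',140+x/2,100+y/2,z))
print(g(152,255,.071),g(157,195,.071),g(142,250,.071),g(163,250,.071),g(172,210,.071), g(157,195,.027))
```

```text
[-167.7   21.9   71. ] [-145.1   19.2   71. ] [-165.8   25.4   71. ] [-165.7   17.9   71. ] [-150.6   14.2   71. ] [-159.2   26.    27. ]
```

Emit:
move_arm(turn=[[0,0,0],[0,0,0],[0,0,0],[0,0,0],[0,0,0],[0,0,0],[0,0,0]], dp=[[0,0,0.5],[0,0,0.7],[0,0,0.7],[0,0,0.55],[0,0,0],[0,-0.1,0],[0,-0.1,0]], jaw=[1,1,1,1,1,1,1])

```text
clock: 18.47
tool_pos: [0.5464, -0.2385, 0.0225]
eef_rot: [0.714, 0.701, 0.0, 0.001]
contact_force: [-0.4, 0.7, 0.1]
opening: 0.001
```

Emit:
move_arm(turn=[[0,0,0],[0,0,0],[0,0,0],[0,0,0]], dp=[[0,-0.08,0],[0,-0.08,0],[0,-0.08,0],[0,-0.08,0]], jaw=[1,1,1,1])

```text
clock: 18.8
tool_pos: [0.5383, -0.2386, 0.0225]
eef_rot: [0.714, 0.701, 0.0, 0.001]
contact_force: [1.2, -0.2, 1.2]
opening: 0.005
```

Run:
```python
from h import *
show()
```

```text
18.8 [-160.1    2.6   22.5] yaw 88.94 F press [-0.1 -1.2] 1.2 op 0.4
```

Emit:
move_arm(turn=[[0,0,0],[0,0,0],[0,0,0],[0,0,0],[0,0,0],[0,0,0],[0,0,0],[0,0,0]], dp=[[0,-0.08,0],[0,-0.08,0],[0,-0.08,0],[0,-0.08,0],[0,-0.08,0],[0,-0.08,0],[0,-0.08,0],[0,0,0]], jaw=[1,1,1,1,1,1,1,1])

```text
clock: 19.47
tool_pos: [0.5227, -0.2378, 0.0215]
eef_rot: [0.713, 0.701, -0.0, -0.001]
contact_force: [1.5, -0.1, 1.0]
opening: 0.011
```

Run:
```python
from h import *
show();snap('wrist','wrist16.png')
a=cv2.convertScaleAbs(cv2.imread('pics/wrist16.png'),alpha=1.6); cv2.imwrite('pics/w16.png',a)
```

```text
19.47 [-159.6   18.2   21.5] yaw 88.96 F press [-0.1 -1.5] 1.0 op 1.0
```

View pics/w16.png

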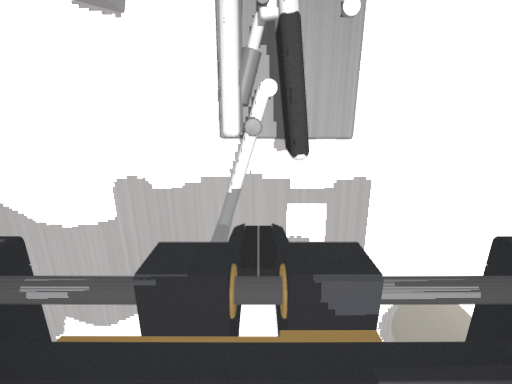

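The lever is turned and the moving handle has started back. I'll pull a little further.

Emit:
move_arm(turn=[[0,0,0],[0,0,0],[0,0,0],[0,0,0],[0,0,0],[0,0,0]], dp=[[0,-0.08,0],[0,-0.08,0],[0,-0.08,0],[0,0,0],[0,0,0],[0,0,0]], jaw=[1,1,1,1,1,1])

```text
clock: 20.02
tool_pos: [0.5178, -0.2383, 0.0218]
eef_rot: [0.714, 0.701, -0.0, 0.0]
contact_force: [2.6, -0.3, -0.2]
opening: 0.004
```

Run:
```python
from h import *
show();snap('wrist','wrist17.png')
a=cv2.convertScaleAbs(cv2.imread('pics/wrist17.png'),alpha=1.6); cv2.imwrite('pics/w17.png',a)
```

```text
20.02 [-160.2   23.1   21.8] yaw 88.94 F press [-0.3 -2.6] -0.2 op 0.3
```

View pics/w17.png

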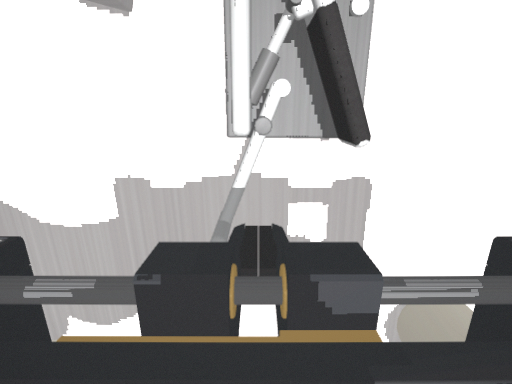

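The handles are wide open. I'll ease the lever back, lift clear and look.

Emit:
move_arm(turn=[[0,0,0],[0,0,0],[0,0,0],[0,0,0],[0,0,0],[0,0,0],[0,0,0],[0,0,0],[0,0,0],[0,0,0]], dp=[[0,0.15,0],[0,0.15,0],[0,0.15,0],[0,0.15,0],[0,0.15,0],[0,0.15,0],[0,0.15,0],[0,0.15,0],[0,0.15,0],[0,0,0]], jaw=[1,1,1,1,1,1,1,1,1,1])

```text
clock: 20.9
tool_pos: [0.5526, -0.2384, 0.0218]
eef_rot: [0.713, 0.701, 0.0, 0.0]
contact_force: [0.0, 0.6, 0.2]
opening: 0.004
```

Emit:
move_arm(turn=[[0,0,0],[0,0,0],[0,0,0],[0,0,0],[0,0,0],[0,0,0],[0,0,0],[0,0,0],[0,0,0],[0,0,0]], dp=[[0,0,-0.6],[0,0,-0.9],[0,0,-0.9],[0,0,-0.9],[0.4,0,-0.9],[0.9,0,-0.9],[0.9,0,-0.9],[0.9,0,-0.9],[0.9,0,-0.6],[0.3,0,0]], jaw=[1,1,1,1,1,1,1,1,1,1])

```text
clock: 21.73
tool_pos: [0.5558, -0.1266, 0.2128]
eef_rot: [0.712, 0.702, 0.003, 0.002]
contact_force: [0.5, 0.4, -0.2]
opening: 0.002
```

Run:
```python
from h import *
show();snap('wrist','wrist18.png');snap('scene','scene18.png');snap('side','side18.png')
a=cv2.convertScaleAbs(cv2.imread('pics/wrist18.png'),alpha=1.3); cv2.imwrite('pics/w18.png',cv2.resize(a[0:260,140:400],None,fx=2.3,fy=2.3,interpolation=cv2.INTER_CUBIC))
```

```text
21.73 [-47.8 -12.7 212.8] yaw 89.24 F press [ 0.5 -0.4] -0.2 op 0.2
```

View pics/w18.png

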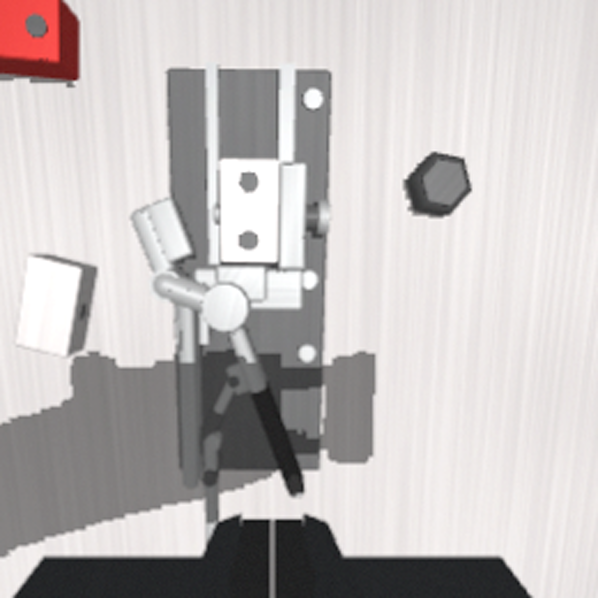

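View pics/scene18.png

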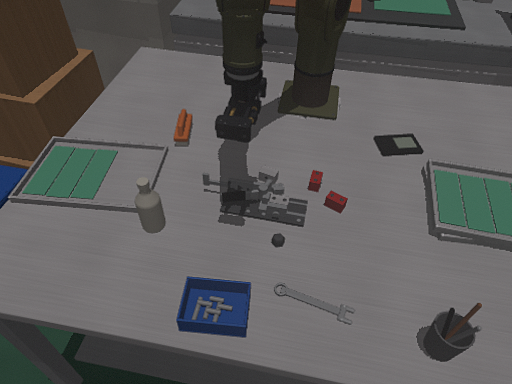

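Emit:
move_arm(turn=[[0,0,0],[0,0,0],[0,0,0],[0,0,0]], dp=[[0,0,0],[0,0,0],[0,0,0],[0,0,0]], jaw=[1,1,1,1])

```text
clock: 22.22
tool_pos: [0.5531, -0.1322, 0.2085]
eef_rot: [0.714, 0.7, -0.001, -0.0]
contact_force: [0.1, -0.7, 0.5]
opening: 0.008
```

Run:
```python
from h import *
g=lambda x,y,z:pf(onz('wrist18',140+x/2.3-.3,y/2.3-.3,z))
print('rear',g(249,158,.045),'front',g(249,263,.045),'sides',g(220,205,.045),g(279,205,.045),'pin end',g(213,213,.029))
print('tab cmp',[cv2.absdiff(cv2.imread('pics/scene0.png'),cv2.imread('pics/scene18.png'))[172:190,200:212].mean()])
print(onz('scene18',152,229,0.0),onz('scene18',278,246,0)); show()
```

```text
rear [71.1 -0.8 45. ] front [20.8 -0.6 45. ] sides [49.  13.9 45. ] [ 49.2 -15.9  45. ] pin end [46.2 18.9 29. ]
tab cmp [np.float64(3.557098765432099)]
[ 0.67844708 -0.33921458  0.        ] [ 0.66402218 -0.01484115  0.        ]
22.22 [-53.5 -10.2 208.5] yaw 88.86 F press [-0.7 -0.2] 0.5 op 0.7
```

```bash
python3 -c "
from h import *
print(r.finish_job())"
```

```text
the job is handed in; nothing more can be done
None
```

I seated the block, locked the pliers with the dowel pressed in, released them with the lever and handed the job in at 22.2 s. No verdict was reported.

- **Block:** I pushed it to a firm stop, with at most about 10 N measured at the wrist. The last wrist view puts its ends at x ≈ 71 and 21 mm, against 70 and 20 mm for fully home.
- **Lock:** I squeezed the handles with the grip set to 40 N until they closed. They stayed locked with the fingers off, and the jaw stood square on the dowel.
- **Release:** I pulled the lever tab towards +y and the handles sprang wide open. The lever bar and tab look back at rest.
- **Dowel:** It now stands about 5 mm proud by eye, against the nominal 4 mm. This is a rough measurement at the limit of the picture, so I could not confirm the 1 mm tolerance directly.
- **Bystanders:** I touched none of them, and in the last pictures they look where they were. I did not measure each one.

**One disagreement with the description:** the real fingertips end about 22 mm short of the reported TCP. My first push therefore passed just above the block without moving it. I measured the offset from several views and used it for every later height.

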